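# Park the index plunger of a strap jig and slide its stop home

## Robot

A 6-joint arm with a two-finger parallel gripper is mounted at the origin on the work surface. World frame = base frame: x ahead of the robot, y to its left, z up, the work surface at z = 0. Lengths are in m, angles in rad, forces in N, time in s.
With the tool pointing down it reaches from about 0.35 to 0.925 m from the base axis. Payload 6.4 kg.
Tool frame: the origin (TCP) lies at the very end of the fingers, on their centre line; the grasp point (between the pads) lies 19 mm behind it; x points along the fingers, y is the direction in which the jaws open and shut, and the axes are right-handed (so a half turn about x gives the same grasp; the last joint's range is limited). The gripper opens to 85 mm and grips with 20 to 120 N. Pads are 22 mm wide; open, the fingers measure 114 mm over their backs; the gripper's body (76 mm by 85 mm) begins 54 mm behind the grasp point. The pads swing forward as they close: fully open they stand 13 mm farther back than shut.
Start: joints at [1.176, 0.245, 1.558, -0, 1.339, -0.174], TCP at [0.142, 0.634, 0.231] pointing down, gripper open.
Joint ranges: [-3.13, 3.13], [-1.02, 2.26], [0.13, 2.54], [-0.95, 4.09], [0.21, 2.88], [-2.74, 2.74]. Speed limits (rad/s): [2.57, 2.57, 3.14, 3.14, 3.14, 3.14].

## Interface

Orientations are given as a rotation vector (axis times angle).
In Python, from cell import readout, eyes, job gives the robot as it stands.
- The arm moves only by the tool apply_moves, never from a script. Its argument "increments" is a list of rows, each a list of 3 entries, a list of its own where there are three numbers: the turn, a rotation vector about the tool's x, y, z in rad, then the shift along the tool's x, y, z in mm, then the gripper's target within -1 to 1 (shut at 1, half-way at 0, fully open at -1). A call has exactly 10 rows; each row is the pose to reach, as a shift and turn from the pose commanded when the call began, along the tool's axes at that moment; what a row does not reach only later rows make up. A row lasts 1/10 s, in which the tool goes at most 50 mm and 8.59 degrees, less where a joint would pass 70% of its speed; a pose out of reach is approached as far as the arm can. A call with a gripper value outside its range is refused whole. The fingers move at their own pace and stop on an object; "grip_force" is the grip in N (left out, the last holds). Time passes only in rows, so rows that repeat a pose let the fingers close, or fill a call up. It gives the time, the measured TCP pose, the force and the opening at its end, in the units of the state.
- readout.sense(): the state, without advancing time (a new reading comes with each control period).
- eyes.grab_frame(name): name is "side" or "top" or "wrist"; returns a dict with "image" (384x512x3 uint8, blue, green, red), "K" (3x3 intrinsics, pixels), "distortion" ([k1, k2, p1, p2, k3] as OpenCV has them; the pictures are not rectified), "R" (3x3) and "t" (3): a world point X has camera coordinates R X + t. Camera axes: x right, y down, z forward; pixel columns grow to the right and rows downward; lengths in m; the calibration is good to about 2 mm. A picture is of the moment at which its call begins. There is no depth.
- job.close_job(): hands the job in, once; it reports no verdict.
The state is a dict: "clock": time; "qpos": joint angles; "qd": joint speeds; "joint_efforts": joint torques, N m; "tool_pos": TCP position; "tcp_rot": TCP orientation; "wrist_force": force on the tool from outside, world axes, zero at the start; "moment": the same for the moment, N m; "grip_width": finger opening in m.
Only numpy, scipy, OpenCV 4.12 (cv2) and the standard library are available. Lean on these libraries where they do the work, as an engineer would, in place of code of your own. Each camera call takes 0.05 s, during which the arm holds its last target.

## Task

Free the stop of the strap jig: pull the black T-knob of the sprung index plunger up, twist it clockwise (seen from above) to the rest block, let its cross-pin down into the notch in the block's top and let go, so that it stays up by itself. Then slide the wooden stop block along the jig fully home against its two rubber buffers and let go of it. Work gently, without wrenching the pin against the rest block or ramming the stop block, and leave the jar, the tray and the mallet where they are.

Things in the scene. Friction and masses are not known exactly. Their poses are not given: they have to be found in the camera images.
- knob_grip (a point): Centre of the black T-knob, a bar 50 mm long, 14 mm thick, 22 mm tall on the upright plunger stem (9 mm steel). On the stem's axis, halfway up the bar, 97 mm above the table while the plunger is down. x runs along the bar, to the side where the cross-pin sticks out below; y across the bar (grip it so); z up. Under the bar the stem is bare down to the cross-pin.
- plunger (a joint): Plunger height, m: 0 = down, tip locked in the slide bar; 0.022 = upper end stop. A spring pushes it down: 6 N at 0, 10 N at 0.014, 12.6 N at 0.022. Let go anywhere but on the rest block it springs back to 0. In the notch it stays at about 0.014; on the flat lands beside the notch it sits at 0.017, which is not parked. Above 0.017 the pin passes over the block.
- knob (a joint): Turn of the T-knob about the stem, rad, growing clockwise seen from above; 0 = bar and cross-pin along the jig's x axis; starts within 0.10 of that. The tip locks at any turn, only height unlocks it. Slight friction only.
- crosspin: Steel cross-pin, 6 mm thick, sticking out 30 mm from the stem's axis on one side, parallel to the T-knob's bar and 57 mm below the bar's centre. Origin on the stem's axis, x along the pin. It may take at most 30 N of contact force. A twist of 0.1 to 0.2 N m is enough to feel it meet the rest block, about 22 mm from the axis.
- bed: The jig, screwed down: plywood bed 110 (x) by 320 (y) by 12 mm, from y = -190 to +130 mm, with guide rails and a steel bridge 70 by 70 mm, top at 34 mm, that carries the plunger. Origin on the stem's axis at table height; y along the slide bar, z up. Two rubber buffers stand at y = -80 to -72 mm, up to 40 mm above the table.
- block_centre (a point): Centre of the wooden stop block, 62 (jig x) by 20 (jig y) by 50 mm tall, top 73.5 mm above the table, axes as the jig's. Fixed on the slide bar, at the start 150 mm from the stem's axis on the jig's -y side. It slides towards the stem (jig +y). Behind it the bed goes on for 30 mm, then the bare table.
- slidebar (a joint): Travel of the slide bar and its block in m along the jig's +y: 0 = start, where the plunger's tip locks it; 0.060 = block home against the rubber buffers. It slides with 3 N of friction and stays where it is left.
- stop_block: The wooden stop block as a body; origin at table height under its centre, axes as the jig's. It may be pushed with up to 40 N.
- jar: Bystander: brown glass jar, 60 mm diameter, 95 mm tall, origin at its foot.
- tray: Bystander: white open tray, 100 by 80 by 32 mm, origin under its centre.
- mallet: Bystander: wooden mallet lying flat, 227 mm long, 44 mm high; origin on the table, 150 mm from the handle's end.
- collar (a point): Centre of the flat aluminium collar (66 mm wide) round the stem, 36 mm above the table. On it stands the steel rest block, 20 to 30 mm from the axis and 15 mm wide, whose place round the stem is not measured and differs each time: the middle of its notch lies 0.65 to 1.4 rad clockwise, seen from above, from the jig's x axis (this point's x).
- notch_level (a point): Point on the stem's axis at the height of the notch's floor, 51 mm above the table. The notch is a radial groove 8 mm wide and 3 mm deep in the rest block's top, with a flat land 3.5 mm wide on either side. If the plunger is at only 0.004 to 0.012 the pin, twisted clockwise, meets the block's upright side and stops there, 0.50 rad short of the notch's middle.

How it is judged:
By the outcome, as a careful person would: the job done as asked, in the order asked, and still so for the second after the job is handed in, with the robot touching nothing.
It also fails if it takes over 69 s, if anything falls off the work surface, if the arm or the gripper's body presses on something with over 40 N, if the wrist force passes 120 N, or if a joint passes its speed limit or range.

## Working session

There is one attempt and no reset: what is moved stays moved. The work goes in short steps, Python scripts to look and compute and a tool call to move; the robot and the scene stay as the last step left them, time stands still between calls to the robot, and variables do not carry over. Pictures are saved under pics/ and viewed, and the job is handed in when it is done.

Besides the shell and the picture viewer there is one more tool, called after ">>>" in YAML: its name, and indented under it one key for each argument. apply_moves: Moves the arm, as the interface text tells. Its arguments: {"type":"object","properties":{"increments":{"type":"array"},"grip_force":{"type":"number"}},"required":["increments"]}

```bash
ls; mkdir -p pics; python3 - <<'E'
from cell import readout, eyes, job
import cv2
print(readout.sense())
for n in ("side","top","wrist"):
    f=eyes.grab_frame(n); cv2.imwrite(f"pics/{n}0.png",f["image"]); print(n,f["K"],f["distortion"],f["R"],f["t"])
E
```

```text
pics
{'clock': 0.0, 'qpos': array([ 1.17589056e+00,  2.45820059e-01,  1.55899677e+00, -1.24777825e-05,
        1.33872641e+00, -1.74117165e-01]), 'qd': array([ 0.00077135,  0.00166918, -0.00011425,  0.00050767,  0.00021942,
        0.00174912]), 'joint_efforts': array([ 6.71856251e-04, -4.29521048e+01, -3.26120675e+01, -1.71232173e-04,
        5.36464635e-03,  2.50904031e-05]), 'tool_pos': array([0.14214002, 0.63369735, 0.23018578]), 'tcp_rot': array([ 0.17187815,  1.56437247, -0.17482942]), 'wrist_force': array([ 0.4827607 , -0.11621954, -0.08934788]), 'moment': array([-0.03656779, -0.0479767 , -0.02691851]), 'grip_width': 0.08554713533744344}
side [[390.51010343   0.         258.05237129]
 [  0.         390.51010343 194.23510501]
 [  0.           0.           1.        ]] [-0.0939021  0.         0.         0.         0.       ] [[-0.90306106 -0.42948634 -0.00471138]
 [-0.25169711  0.53805657 -0.80445242]
 [ 0.34803632 -0.72528382 -0.59399841]] [0.59874296 0.17524119 0.72369158]
top [[359.70366455   0.         250.19860009]
 [  0.         359.70366455 193.71707096]
 [  0.           0.           1.        ]] [-0.11437829  0.          0.          0.          0.        ] [[-0.00340083 -0.99991586 -0.01251806]
 [-0.98961293  0.00516434 -0.1436648 ]
 [ 0.14371736  0.01189946 -0.98954723]] [0.12284981 0.60794323 0.80882184]
wrist [[277.82843706   0.         260.85259195]
 [  0.         277.82843706 191.63029851]
 [  0.           0.           1.        ]] [0.00526739 0.         0.         0.         0.        ] [[ 2.18123808e-01  9.75920706e-01 -8.83468892e-04]
 [ 9.27341306e-01 -2.06983808e-01  3.11762419e-01]
 [ 3.04072536e-01 -6.88220831e-02 -9.50159678e-01]] [-0.64923674 -0.04157275  0.37935265]
```

View pics/side0.png

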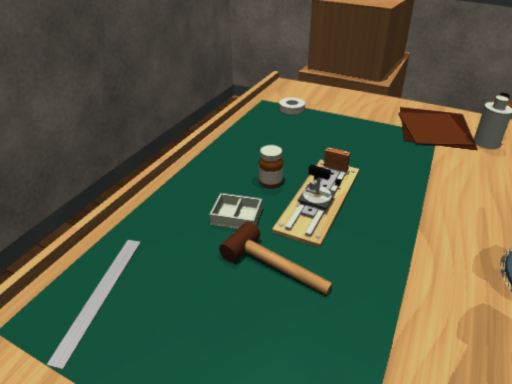

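View pics/top0.png

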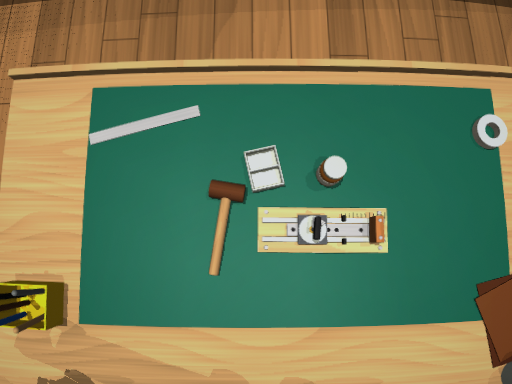

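View pics/wrist0.png

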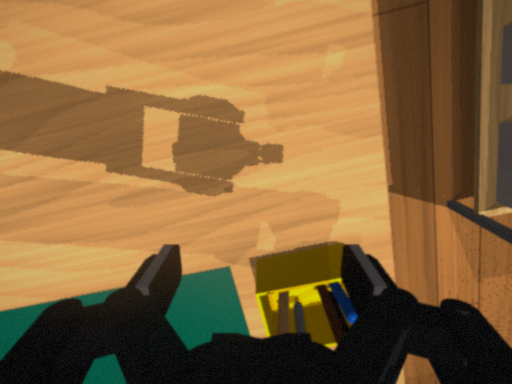

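```bash
python3 - <<'E'
import cv2
a=cv2.imread("pics/top0.png")[195:265,245:400]; cv2.imwrite("pics/topz.png",cv2.resize(a,None,fx=5,fy=5,interpolation=cv2.INTER_CUBIC))
a=cv2.imread("pics/side0.png")[140:245,265:370]; cv2.imwrite("pics/sidez.png",cv2.resize(a,None,fx=5.5,fy=5.5,interpolation=cv2.INTER_CUBIC))
E
```

```text
(no output)
```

View pics/topz.png

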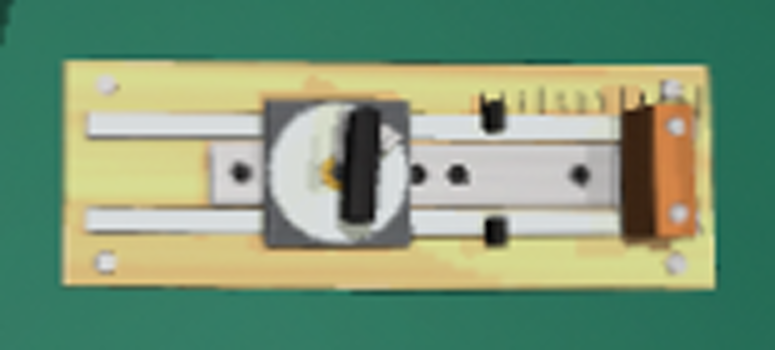

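View pics/sidez.png

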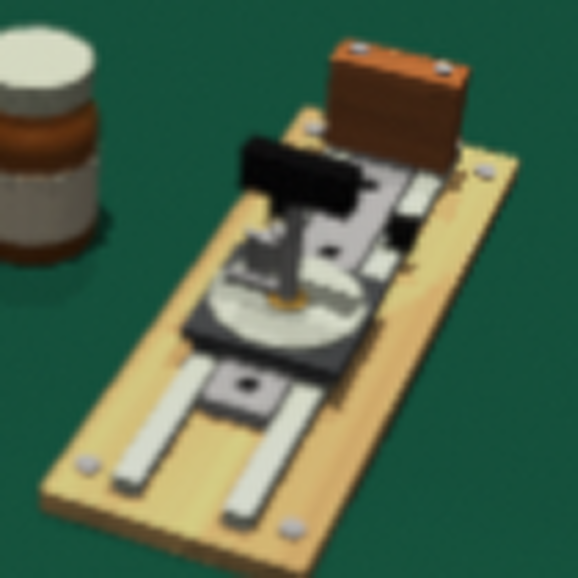

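```bash
cat > h.py <<'E'
import numpy as np, cv2
from cell import readout, eyes, job
def proj(f,X):
    r,_=cv2.Rodrigues(np.array(f["R"])); p,_=cv2.projectPoints(np.array(X,float).reshape(-1,1,3),r,np.array(f["t"],float),np.array(f["K"]),np.array(f["distortion"])); return p[:,0]
def bp(f,uv,z):
    n=cv2.undistortPoints(np.array(uv,float).reshape(-1,1,2),np.array(f["K"]),np.array(f["distortion"]))[:,0]
    d=np.c_[n,np.ones(len(n))]@np.array(f["R"]); c=-np.array(f["R"]).T@np.array(f["t"])
    return c+d*((z-c[2])/d[:,2])[:,None]
E
python3 - <<'E'
from h import *
from scipy.optimize import least_squares
T=eyes.grab_frame("top");S=eyes.grab_frame("side")
tz=lambda p:(np.array(p)+.5)/5-.5+[245,195]
sz=lambda p:(np.array(p)+.5)/5.5-.5+[265,140]
# jig pts: top view; image up=+x, right=-y
tj=[[.055,.13,.012],[.055,-.19,.012],[-.055,-.19,.012],[-.055,.13,.012],[0.031,-.16,.0735],[-.031,-.16,.0735]]
tp=tz([[63,61],[708,66],[714,290],[63,286],[692,105],[692,237]])
sj=[[.055,.13,.012],[-.055,.13,.012],[-.055,-.19,.012],[.031,-.14,.0735],[-.031,-.14,.0735],[.031,-.16,.0735],[-.031,-.16,.0735]]
sp=sz([[40,490],[310,573],[518,158],[332,57],[465,84],[345,40],[468,66]])
def w(p,X):
    X=np.array(X);c,s=np.cos(p[2]),np.sin(p[2]);return np.c_[p[0]+c*X[:,0]-s*X[:,1],p[1]+s*X[:,0]+c*X[:,1],X[:,2]]
for use in ("t","s","ts"):
    def r(p):
        o=[]
        if "t" in use:o.append((proj(T,w(p,tj))-tp).ravel())
        if "s" in use:o.append((proj(S,w(p,sj))-sp).ravel())
        return np.concatenate(o)
    q=least_squares(r,[.5,-.1,0],loss="soft_l1");print(use,q.x,np.round(q.fun,1))
p=q.x; np.save("jig.npy",p)
print("knob from top",bp(T,tz([[361,108],[357,220]]),.108), "side",bp(S,sz([[243,168],[360,200]]),.097))
print(w(p,[[0,0,.097],[0,-.15,.05]]))
E
```

```text
t [ 0.52409772 -0.02520526 -0.01562592] [-0.1 -0.2 -0.3  0.  -0.  -0.1 -0.6  0.1  0.2 -0.3  1.   0.4]
s [ 0.5240081  -0.02748077 -0.0093163 ] [ 0.5 -0.1 -0.2  0.   0.3  0.2 -0.2 -0.1 -0.8  0.4 -0.2 -0.5  0.7  0.1]
ts [ 0.5239105  -0.02592874 -0.01260707] [ 0.1  0.1 -0.  -0.1  0.3 -0.2 -0.2  0.4  0.4 -0.5  1.4  0.3  0.1  0.3
 -0.6  0.5  0.4  0.6 -0.2  0.2 -0.8  0.8 -0.1 -0.2  0.8  0.4]
knob from top [[ 0.54899473 -0.02553422  0.108     ]
 [ 0.50043012 -0.02253022  0.108     ]] side [[ 0.54821324 -0.02475056  0.097     ]
 [ 0.49790902 -0.02244939  0.097     ]]
[[ 0.5239105  -0.02592874  0.097     ]
 [ 0.52201949 -0.17591682  0.05      ]]
```

```bash
cat >> h.py <<'E'
from scipy.spatial.transform import Rotation as Ro
def down(yaw): # yaw = world angle of tool y
    y=np.array([np.cos(yaw),np.sin(yaw),0]);x=np.array([0,0,-1.]);return Ro.from_matrix(np.c_[x,y,np.cross(x,y)])
def cur():
    s=readout.sense();return np.array(s["tool_pos"]),Ro.from_rotvec(s["tcp_rot"]),s
def yawof(R): y=R.as_matrix()[:,1];return np.arctan2(y[1],y[0])
def plan(p,yaw,p0=None,R0=None):
    if p0 is None: p0,R0,_=cur()
    print("turn",np.round((R0.inv()*down(yaw)).as_rotvec(),4),"shift",np.round(R0.inv().apply(np.array(p)-p0)*1000,1))
E
python3 - <<'E'
from h import *
p,R,s=cur();print(R.as_matrix().round(3),yawof(R))
f=eyes.grab_frame("wrist");Rc=np.array(f["R"]);c=-Rc.T@f["t"];print("cam in tool",R.inv().apply(c-p).round(4), R.inv().apply(Rc[2]).round(3),R.inv().apply(Rc[0]).round(3))
T=eyes.grab_frame("top");print("jar",bp(T,[[335,167]],.095),"tray",bp(T,[[264,168]],.032))
for a in (0,np.pi): plan([.524,-.025,.26],np.pi/2-.05-a)
E
```

```text
[[-0.     0.219  0.976]
 [-0.001  0.976 -0.219]
 [-1.    -0.001 -0.   ]] 1.3499989249493778
cam in tool [-0.1425 -0.0002 -0.0793] [0.95  0.001 0.312] [-0.001  1.    -0.001]
jar [[ 0.66130573 -0.07267854  0.095     ]] tray [[0.67339052 0.08656975 0.032     ]]
turn [-1.708e-01 -1.000e-04  4.000e-04] shift [ -28.7 -559.5  516.8]
turn [2.9707e+00 6.0000e-04 2.0000e-04] shift [ -28.7 -559.5  516.8]
```

>>> apply_moves:
  increments:
    - [[0,0,0],[0,-20,18],-1]
    - [[0,0,0],[0,-54,50],-1]
    - [[-0.02,0,0],[0,-90,83],-1]
    - [[-0.04,0,0],[0,-126,116],-1]
    - [[-0.06,0,0],[0,-162,150],-1]
    - [[-0.08,0,0],[0,-198,183],-1]
    - [[-0.1,0,0],[0,-234,216],-1]
    - [[-0.12,0,0],[0,-270,249],-1]
    - [[-0.14,0,0],[0,-306,283],-1]
    - [[-0.17,0,0],[0,-342,316],-1]

```text
clock: 1.35
tool_pos: [0.3765, 0.2295, 0.2317]
tcp_rot: [0.039, 1.569, -0.039]
wrist_force: [0.5, 0.1, 0.3]
grip_width: 0.0854
```

```bash
python3 - <<'E'
from h import *
p,R,s=cur();print(p,s["qpos"].round(3));plan([.524,-.025,.23],np.pi/2-.05)
E
```

```text
[0.37646174 0.22953809 0.23166925] [ 0.289 -0.274  2.07  -0.     1.344 -1.232]
turn [ 0.0005  0.0012 -0.0004] shift [   1.8 -246.9  160. ]
```

>>> apply_moves:
  increments:
    - [[0,0,0],[0,-38,25],-1]
    - [[0,0,0],[0,-77,50],-1]
    - [[0,0,0],[0,-116,75],-1]
    - [[0,0,0],[0,-154,100],-1]
    - [[0,0,0],[0,-192,125],-1]
    - [[0,0,0],[1,-225,146],-1]
    - [[0,0,0],[2,-240,156],-1]
    - [[0,0,0],[2,-247,160],-1]
    - [[0,0,0],[2,-247,160],-1]
    - [[0,0,0],[2,-247,160],-1]

```text
clock: 2.35
tool_pos: [0.5225, -0.0223, 0.2292]
tcp_rot: [0.039, 1.571, -0.039]
wrist_force: [-0.5, 0.1, 0.4]
grip_width: 0.0854
```

```bash
python3 - <<'E'
from h import *
f=eyes.grab_frame("wrist");cv2.imwrite("pics/w1.png",f["image"])
p,R,s=cur();print(p,yawof(R),s["qpos"].round(3))
E
```

```text
[ 0.52250959 -0.02213748  0.22927807] 1.5217003935889721 [-0.259 -0.053  1.882  0.     1.313 -1.781]
```

View pics/w1.png

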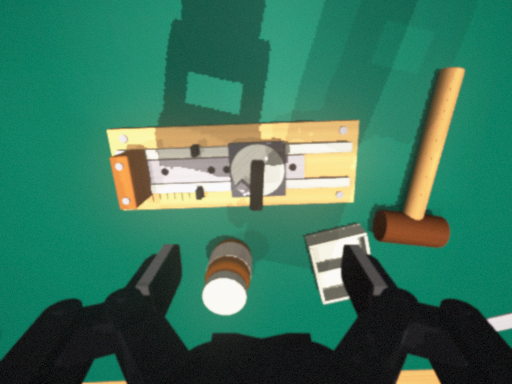

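```bash
python3 - <<'E'
from h import *
a=cv2.imread("pics/w1.png")[115:217,105:365]; cv2.imwrite("pics/w1z.png",cv2.resize(a,None,fx=3,fy=3,interpolation=cv2.INTER_CUBIC))
a=cv2.imread("pics/w1.png")[130:220,215:305]; cv2.imwrite("pics/w1zz.png",cv2.resize(a,None,fx=6.5,fy=6.5,interpolation=cv2.INTER_CUBIC))
E
```

```text
(no output)
```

View pics/w1z.png

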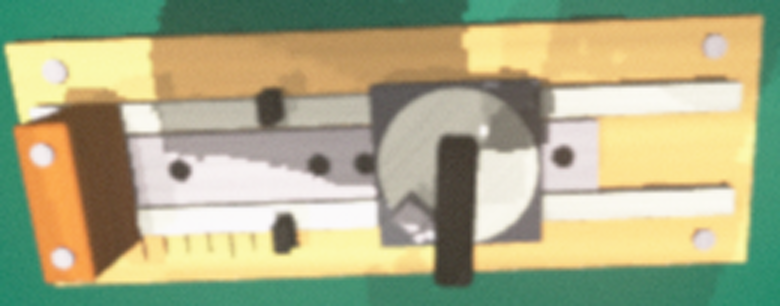

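View pics/w1zz.png

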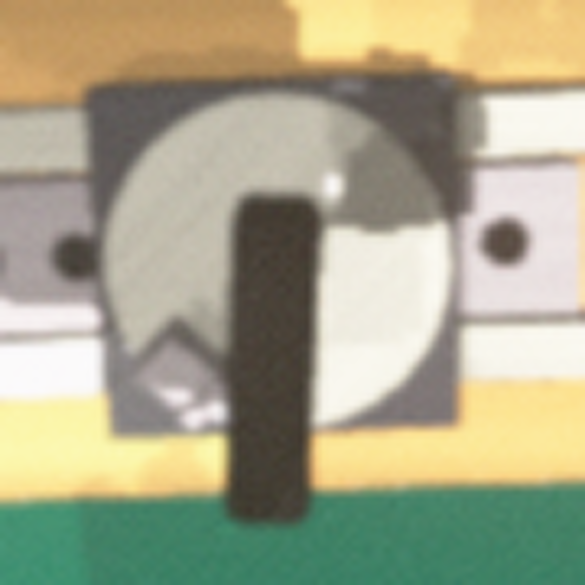

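```bash
python3 - <<'E'
from h import *
f=eyes.grab_frame("wrist")
z=lambda p:(np.array(p)+.5)/6.5-.5+[215,130]
b=bp(f,z([[278,198],[268,521]]),.108);print(b,b.mean(0),np.arctan2(*(b[1]-b[0])[[1,0]]))
print("collar l/r/t",bp(f,z([[103,258],[452,258],[278,90]]),.038))
print("rest",bp(f,z([[178,330],[138,372],[182,400]]),.054))
zz=lambda p:(np.array(p)+.5)/3-.5+[105,115]
pts=bp(f,zz([[6,44],[762,15],[746,262]]),.012);print(pts)
j=np.load("jig.npy");c,s=np.cos(j[2]),np.sin(j[2])
P=np.array([[-.055,-.19],[-.055,.13],[.055,.13]]);print(np.c_[j[0]+c*P[:,0]-s*P[:,1],j[1]+s*P[:,0]+c*P[:,1]])
E
```

```text
[[ 0.4976354  -0.02435571  0.108     ]
 [ 0.54898094 -0.02860854  0.108     ]] [ 0.52330817 -0.02648212  0.108     ] -0.082638966208064
collar l/r/t [[ 0.52198047 -0.05959831  0.038     ]
 [ 0.5251843   0.00647098  0.038     ]
 [ 0.49192578 -0.02482056  0.038     ]]
rest [[ 0.53232637 -0.04505737  0.054     ]
 [ 0.53998565 -0.0529716   0.054     ]
 [ 0.54579126 -0.04525165  0.054     ]]
[[ 0.46884585 -0.21501396  0.012     ]
 [ 0.47225352  0.10331719  0.012     ]
 [ 0.5825228   0.10278994  0.012     ]]
[[ 0.46651959 -0.21522027]
 [ 0.47055375  0.1047543 ]
 [ 0.58054501  0.10336756]]
```

>>> apply_moves:
  increments:
    - [[0.02,0,0],[10,-1,0.3],-1]
    - [[0.02,0,0],[25,-2,0.6],-1]
    - [[0.02,0,0],[40,-3.9,1.3],-1]
    - [[0.02,0,0],[55,-3.9,1.3],-1]
    - [[0.02,0,0],[70,-3.9,1.3],-1]
    - [[0.02,0,0],[85,-3.9,1.3],-1]
    - [[0.02,0,0],[96,-3.9,1.3],-1]
    - [[0.02,0,0],[100,-3.9,1.3],-1]
    - [[0.02,0,0],[100,-3.9,1.3],-1]
    - [[0.02,0,0],[100,-3.9,1.3],-1]

```text
clock: 3.45
tool_pos: [0.5246, -0.0276, 0.1299]
tcp_rot: [0.055, 1.569, -0.056]
wrist_force: [-0.2, 0.3, -0.7]
grip_width: 0.0858
```

```bash
python3 - <<'E'
from h import *
f=eyes.grab_frame("wrist");cv2.imwrite("pics/w2.png",f["image"])
p,R,s=cur();print(p,yawof(R),s["qpos"].round(3));plan([.5236,-.0262,.078],1.5)
E
```

```text
[ 0.52478538 -0.02758472  0.13012418] 1.500016088626087 [-0.268  0.072  1.951  0.     1.117 -1.768]
turn [0.     0.0016 0.0003] shift [52.1  1.3 -1.4]
```

View pics/w2.png

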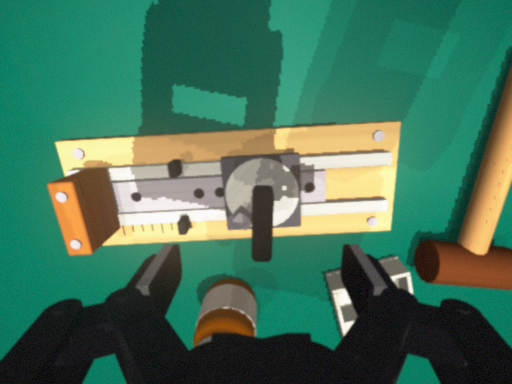

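```bash
python3 - <<'E'
from h import *
a=cv2.imread("pics/w2.png")[145:270,200:325]; cv2.imwrite("pics/w2z.png",cv2.resize(a,None,fx=4.7,fy=4.7,interpolation=cv2.INTER_CUBIC))
E
```

```text
(no output)
```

View pics/w2z.png

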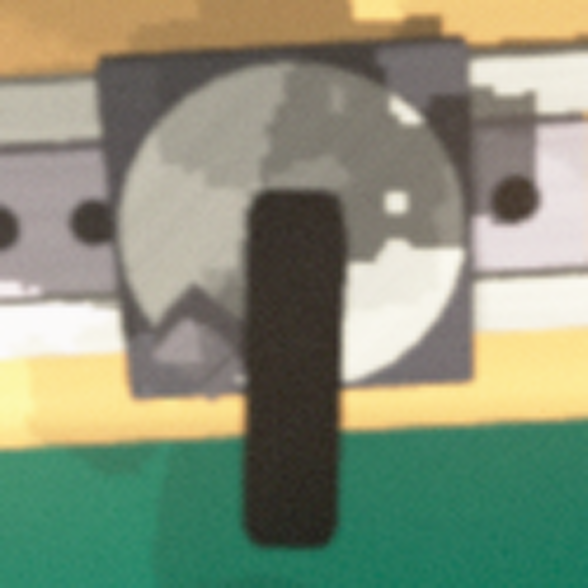

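```bash
python3 - <<'E'
from h import *
f=eyes.grab_frame("wrist")
z=lambda p:(np.array(p)+.5)/4.7-.5+[200,145]
b=bp(f,z([[296,190],[291,546]]),.108);print(b,b.mean(0),np.arctan2(*(b[1]-b[0])[[1,0]]))
print("collar l/r/t",bp(f,z([[117,215],[465,215],[292,62]]),.038))
print("rest",bp(f,z([[192,305],[150,355]]),.054))
p,R,s=cur();print(p);plan([.5238,-.0265,.078],1.5)
E
```

```text
[[ 0.49538306 -0.02462045  0.108     ]
 [ 0.54897459 -0.02899007  0.108     ]] [ 0.52217883 -0.02680526  0.108     ] -0.08135555526988247
collar l/r/t [[ 0.51921974 -0.05967317  0.038     ]
 [ 0.52381701  0.00588271  0.038     ]
 [ 0.49234836 -0.0246958   0.038     ]]
rest [[ 0.53207574 -0.04553975  0.054     ]
 [ 0.54131192 -0.05409049  0.054     ]]
[ 0.52476813 -0.02760228  0.13018943]
turn [0.     0.0017 0.0003] shift [52.2  1.  -1.1]
```

>>> apply_moves:
  increments:
    - [[0.01,0,0],[8,0.5,-0.5],-1]
    - [[0.01,0,0],[18,1,-1],-1]
    - [[0.01,0,0],[30,1,-1],-1]
    - [[0.01,0,0],[41,1,-1],-1]
    - [[0.01,0,0],[49,1,-1],-1]
    - [[0.01,0,0],[52,1,-1],-1]
    - [[0.01,0,0],[52,1,-1],-0.2]
    - [[0.01,0,0],[52,1,-1],0.2]
    - [[0.01,0,0],[52,1,-1],0.4]
    - [[0.01,0,0],[52,1,-1],0.5]
  grip_force: 50

```text
clock: 4.55
tool_pos: [0.5236, -0.0264, 0.0778]
tcp_rot: [0.063, 1.569, -0.064]
wrist_force: [-0.4, -1.0, -0.5]
grip_width: 0.0281
```

```bash
python3 - <<'E'
from h import *
f=eyes.grab_frame("wrist");cv2.imwrite("pics/w3.png",f["image"])
f=eyes.grab_frame("side");cv2.imwrite("pics/s3.png",cv2.resize(f["image"][110:260,240:390],None,fx=4,fy=4,interpolation=cv2.INTER_CUBIC))
p,R,s=cur();print(p,yawof(R),s["grip_width"],s["wrist_force"],s["moment"])
E
```

```text
[ 0.52343667 -0.0264226   0.07763405] 1.489986244979646 0.021629304885363562 [ 0.29749456 -0.49884653  0.19224587] [ 0.03653872 -0.03325465 -0.00505592]
```

View pics/w3.png

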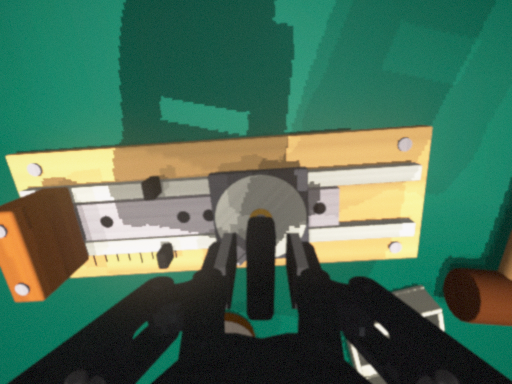

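View pics/s3.png

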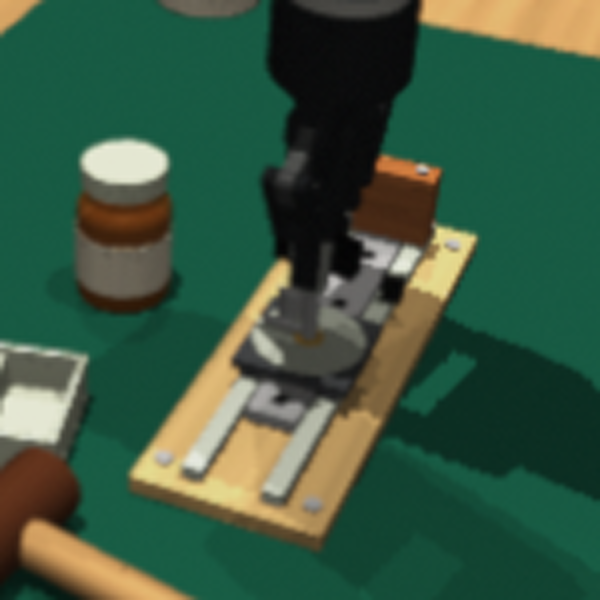

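>>> apply_moves:
  increments:
    - [[0,0,0],[0,0,0],0.6]
    - [[0,0,0],[0,0,0],0.65]
    - [[0,0,0],[0,0,0],0.7]
    - [[0,0,0],[0,0,0],0.8]
    - [[0,0,0],[0,0,0],1]
    - [[0,0,0],[0,0,0],1]
    - [[0,0,0],[0,0,0],1]
    - [[0,0,0],[0,0,0],1]
    - [[0,0,0],[0,0,0],1]
    - [[0,0,0],[0,0,0],1]
  grip_force: 50

```text
clock: 5.65
tool_pos: [0.5233, -0.0265, 0.0775]
tcp_rot: [0.063, 1.57, -0.064]
wrist_force: [-2.0, -2.0, 4.3]
grip_width: 0.013
```

```bash
python3 - <<'E'
from h import *
p,R,s=cur();print(p,yawof(R),s["grip_width"],s["wrist_force"],s["moment"])
E
```

```text
[ 0.52331476 -0.02654679  0.07746786] 1.4900741383601623 0.012999996911163289 [-2.02274549 -1.98317314  4.26662564] [-0.51833944  0.32143524  0.0033986 ]
```

>>> apply_moves:
  increments:
    - [[0,0,0],[-1,0,0],1]
    - [[0,0,0],[-2,0,0],1]
    - [[0,0,0],[-3,0,0],1]
    - [[0,0,0],[-4,0,0],1]
    - [[0,0,0],[-5,0,0],1]
    - [[0,0,0],[-6,0,0],1]
    - [[0,0,0],[-7,0,0],1]
    - [[0,0,0],[-8,0,0],1]
    - [[0,0,0],[-8,0,0],1]
    - [[0,0,0],[-8,0,0],1]
  grip_force: 60

```text
clock: 6.65
tool_pos: [0.523, -0.0265, 0.084]
tcp_rot: [0.063, 1.57, -0.064]
wrist_force: [3.5, -4.3, -9.4]
grip_width: 0.0131
```

```bash
python3 - <<'E'
from h import *
f=eyes.grab_frame("side");cv2.imwrite("pics/s4.png",cv2.resize(f["image"][150:230,270:350],None,fx=7,fy=7,interpolation=cv2.INTER_CUBIC))
p,R,s=cur();print(p,yawof(R),s["grip_width"],s["wrist_force"],s["moment"])
E
```

```text
[ 0.52299116 -0.02644258  0.08400472] 1.4898523705486781 0.01308631408157825 [ 3.73375057 -3.66758257 -9.46527103] [-0.7763715  -0.75292262  0.00992556]
```

View pics/s4.png

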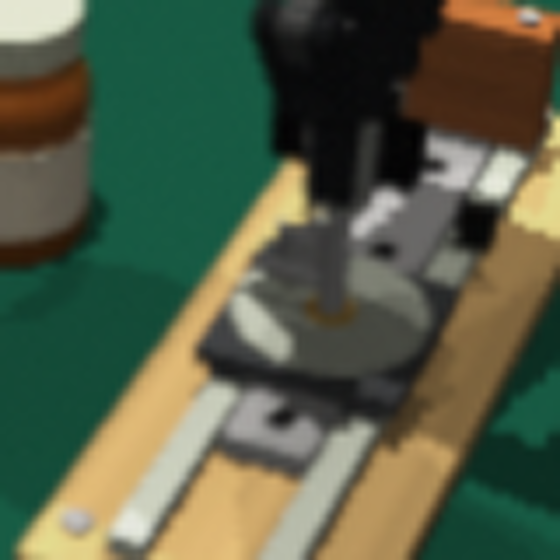

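>>> apply_moves:
  increments:
    - [[0.02,0,0],[0,0,0],1]
    - [[0.04,0,0],[0,0,0],1]
    - [[0.06,0,0],[0,0,0],1]
    - [[0.08,0,0],[0,0,0],1]
    - [[0.1,0,0],[0,0,0],1]
    - [[0.12,0,0],[0,0,0],1]
    - [[0.13,0,0],[0,0,0],1]
    - [[0.14,0,0],[0,0,0],1]
    - [[0.14,0,0],[0,0,0],1]
    - [[0.14,0,0],[0,0,0],1]

```text
clock: 7.7
tool_pos: [0.523, -0.0263, 0.084]
tcp_rot: [0.174, 1.564, -0.173]
wrist_force: [3.5, -3.1, -8.9]
grip_width: 0.0129
```

```bash
python3 - <<'E'
from h import *
p,R,s=cur();print(p,yawof(R),s["grip_width"],s["wrist_force"],s["moment"],s["joint_efforts"])
E
```

```text
[ 0.52299853 -0.02628067  0.08397249] 1.3496912694255758 0.012898619140770836 [ 3.51762508 -3.11438897 -8.89928506] [-0.6025824  -0.74496875 -0.05760521] [ 1.70416787e+00 -3.68944144e+01 -2.83331966e+01  4.77168281e-01
  1.31509278e+00 -1.76732463e-02]
```

>>> apply_moves:
  increments:
    - [[0.01,0,0],[0,0,0],1]
    - [[0.02,0,0],[0,0,0],1]
    - [[0.03,0,0],[0,0,0],1]
    - [[0.04,0,0],[0,0,0],1]
    - [[0.04,0,0],[0,0,0],1]
    - [[0.04,0,0],[0,0,0],1]
    - [[0.04,0,0],[0,0,0],1]
    - [[0.04,0,0],[0,0,0],1]
    - [[0.04,0,0],[0,0,0],1]
    - [[0.04,0,0],[0,0,0],1]

```text
clock: 8.7
tool_pos: [0.523, -0.0262, 0.084]
tcp_rot: [0.205, 1.561, -0.205]
wrist_force: [4.9, -3.4, -8.4]
grip_width: 0.0132
```

```bash
python3 - <<'E'
from h import *
p,R,s=cur();print(p,yawof(R),s["grip_width"],s["wrist_force"],s["moment"])
E
```

```text
[ 0.52302494 -0.02620497  0.08398667] 1.3096179248175048 0.01324342578996254 [ 4.91887777 -3.38305832 -8.40671482] [-0.59702522 -0.77926858 -0.05790305]
```

>>> apply_moves:
  increments:
    - [[0.01,0,0],[0,0,0],1]
    - [[0.02,0,0],[0,0,0],1]
    - [[0.03,0,0],[0,0,0],1]
    - [[0.03,0,0],[0,0,0],1]
    - [[0.03,0,0],[0,0,0],1]
    - [[0.03,0,0],[0,0,0],1]
    - [[0.03,0,0],[0,0,0],1]
    - [[0.03,0,0],[0,0,0],1]
    - [[0.03,0,0],[0,0,0],1]
    - [[0.03,0,0],[0,0,0],1]

```text
clock: 9.7
tool_pos: [0.523, -0.0262, 0.084]
tcp_rot: [0.229, 1.558, -0.228]
wrist_force: [4.0, -2.7, -8.6]
grip_width: 0.0129
```

```bash
python3 - <<'E'
from h import *
p,R,s=cur();print(p,yawof(R),s["grip_width"],s["wrist_force"],s["moment"])
E
```

```text
[ 0.52303006 -0.02615194  0.08397682] 1.2797086469744272 0.012939710452370124 [ 3.97283179 -2.70136069 -8.64197927] [-0.5604773  -0.82573597 -0.03731653]
```

>>> apply_moves:
  increments:
    - [[0.01,0,0],[0,0,0],1]
    - [[0.02,0,0],[0,0,0],1]
    - [[0.03,0,0],[0,0,0],1]
    - [[0.03,0,0],[0,0,0],1]
    - [[0.03,0,0],[0,0,0],1]
    - [[0.03,0,0],[0,0,0],1]
    - [[0.03,0,0],[0,0,0],1]
    - [[0.03,0,0],[0,0,0],1]
    - [[0.03,0,0],[0,0,0],1]
    - [[0.03,0,0],[0,0,0],1]

```text
clock: 10.7
tool_pos: [0.5231, -0.0261, 0.084]
tcp_rot: [0.253, 1.556, -0.252]
wrist_force: [4.5, -2.6, -8.3]
grip_width: 0.0132
```

```bash
python3 - <<'E'
from h import *
p,R,s=cur();print(p,yawof(R),s["grip_width"],s["wrist_force"],s["moment"])
E
```

```text
[ 0.52305227 -0.02612668  0.08401117] 1.2496188054591302 0.013237434547741886 [ 4.47744068 -2.56076402 -8.29186707] [-0.52116102 -0.81471708 -0.0347415 ]
```

>>> apply_moves:
  increments:
    - [[0.01,0,0],[0,0,0],1]
    - [[0.02,0,0],[0,0,0],1]
    - [[0.03,0,0],[0,0,0],1]
    - [[0.03,0,0],[0,0,0],1]
    - [[0.03,0,0],[0,0,0],1]
    - [[0.03,0,0],[0,0,0],1]
    - [[0.03,0,0],[0,0,0],1]
    - [[0.03,0,0],[0,0,0],1]
    - [[0.03,0,0],[0,0,0],1]
    - [[0.03,0,0],[0,0,0],1]

```text
clock: 11.7
tool_pos: [0.5231, -0.0261, 0.084]
tcp_rot: [0.276, 1.553, -0.275]
wrist_force: [4.6, -2.4, -8.3]
grip_width: 0.0131
```

```bash
python3 - <<'E'
from h import *
p,R,s=cur();print(p,yawof(R),s["grip_width"],s["wrist_force"],s["moment"])
f=eyes.grab_frame("wrist");cv2.imwrite("pics/w5.png",cv2.resize(f["image"][150:290,180:330],None,fx=4,fy=4,interpolation=cv2.INTER_CUBIC))
E
```

```text
[ 0.5230787  -0.02607403  0.08400474] 1.2197049141908372 0.013062090652358685 [ 4.6197187  -2.37227986 -8.29619795] [-0.50870912 -0.88061436  0.07113099]
```

View pics/w5.png

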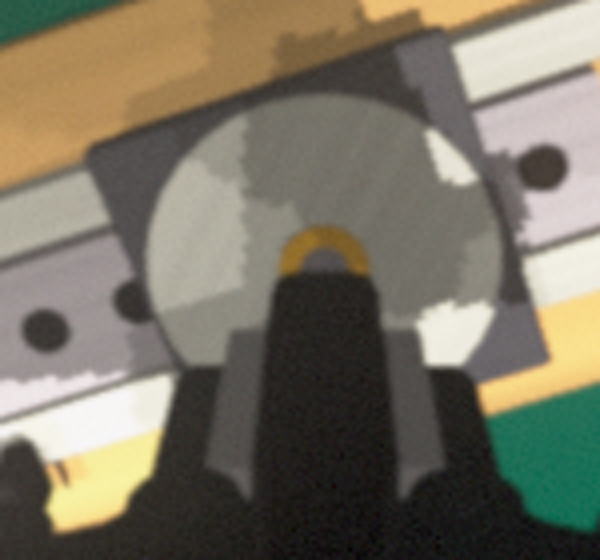

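>>> apply_moves:
  increments:
    - [[0.005,0,0],[0,0,0],1]
    - [[0.01,0,0],[0,0,0],1]
    - [[0.01,0,0],[0,0,0],1]
    - [[0.01,0,0],[0,0,0],1]
    - [[0.01,0,0],[0,0,0],1]
    - [[0.01,0,0],[0,0,0],1]
    - [[0.01,0,0],[0,0,0],1]
    - [[0.01,0,0],[0,0,0],1]
    - [[0.01,0,0],[0,0,0],1]
    - [[0.01,0,0],[0,0,0],1]

```text
clock: 12.75
tool_pos: [0.5231, -0.0261, 0.084]
tcp_rot: [0.284, 1.552, -0.283]
wrist_force: [4.4, -2.5, -9.1]
grip_width: 0.0132
```

```bash
python3 - <<'E'
from h import *
p,R,s=cur();print(p,yawof(R),s["grip_width"],s["wrist_force"],s["moment"])
E
```

```text
[ 0.5230948  -0.02605019  0.08400308] 1.2098808691691996 0.01323846971179742 [ 4.40314277 -2.52455121 -9.10724279] [-0.48035541 -0.8281542   0.09023288]
```

>>> apply_moves:
  increments:
    - [[0.01,0,0],[0,0,0],1]
    - [[0.02,0,0],[0,0,0],1]
    - [[0.02,0,0],[0,0,0],1]
    - [[0.02,0,0],[0,0,0],1]
    - [[0.02,0,0],[0,0,0],1]
    - [[0.02,0,0],[0,0,0],1]
    - [[0.02,0,0],[0,0,0],1]
    - [[0.02,0,0],[0,0,0],1]
    - [[0.02,0,0],[0,0,0],1]
    - [[0.02,0,0],[0,0,0],1]

```text
clock: 13.75
tool_pos: [0.5231, -0.0259, 0.084]
tcp_rot: [0.299, 1.55, -0.298]
wrist_force: [5.1, -2.1, -8.5]
grip_width: 0.0131
```

```bash
python3 - <<'E'
from h import *
for i in range(3):
    p,R,s=cur();print(p,yawof(R),s["wrist_force"],s["moment"])
    f=eyes.grab_frame("side")
cv2.imwrite("pics/s6.png",cv2.resize(f["image"][150:230,270:350],None,fx=7,fy=7,interpolation=cv2.INTER_CUBIC))
E
```

```text
[ 0.52312364 -0.02594563  0.08398944] 1.1902349194652695 [ 5.12215008 -2.09750389 -8.54613881] [-0.4685184  -0.80142125  0.12985806]
[ 0.52313528 -0.0259702   0.08400018] 1.1902194497042984 [ 5.72640412 -1.63198235 -9.31254485] [-0.44319859 -0.83478095  0.21320963]
[ 0.52314691 -0.02594716  0.08400926] 1.1901985084668065 [  5.09464812  -1.64840224 -10.04162511] [-0.44685085 -0.88111933  0.17776172]
```

View pics/s6.png

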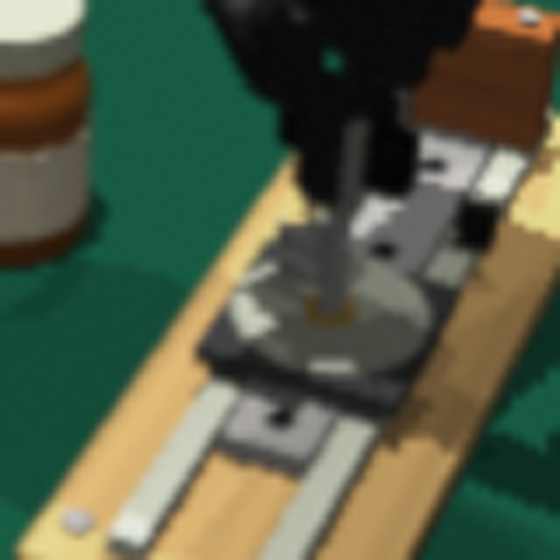

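>>> apply_moves:
  increments:
    - [[-0.03,0,0],[0,0,0],1]
    - [[-0.06,0,0],[0,0,0],1]
    - [[-0.07,0,0],[-1,0,0],1]
    - [[-0.07,0,0],[-3,0,0],1]
    - [[-0.07,0,0],[-5,0,0],1]
    - [[-0.07,0,0],[-7,0,0],1]
    - [[-0.07,0,0],[-9,0,0],1]
    - [[-0.07,0,0],[-11,0,0],1]
    - [[-0.07,0,0],[-12.5,0,0],1]
    - [[-0.07,0,0],[-13.4,0,0],1]
  grip_force: 70

```text
clock: 14.9
tool_pos: [0.5229, -0.0261, 0.0969]
tcp_rot: [0.245, 1.556, -0.244]
wrist_force: [5.6, -2.7, -12.9]
grip_width: 0.0129
```

```bash
python3 - <<'E'
from h import *
for i in range(2):
    p,R,s=cur();print(p,yawof(R),s["wrist_force"],s["moment"])
    f=eyes.grab_frame("side")
E
```

```text
[ 0.52293696 -0.02612409  0.09688027] 1.259663129886519 [  5.56253226  -2.72828581 -12.8639693 ] [-0.61249305 -1.17070418  0.01780409]
[ 0.52293886 -0.02610518  0.09694371] 1.2597455952228565 [  7.20597812  -3.39523284 -12.30468935] [-0.57820669 -1.06977761  0.02029509]
```

>>> apply_moves:
  increments:
    - [[0.03,0,0],[0,0,0.4],1]
    - [[0.08,0,0],[0,0,0.8],1]
    - [[0.13,0,0],[0,0,0.8],1]
    - [[0.19,0,0],[0,0,0.8],1]
    - [[0.25,0,0],[0,0,0.8],1]
    - [[0.31,0,0],[0,0,0.8],1]
    - [[0.37,0,0],[0,0,0.8],1]
    - [[0.43,0,0],[0,0,0.8],1]
    - [[0.48,0,0],[0,0,0.8],1]
    - [[0.515,0,0],[0,0,0.8],1]

```text
clock: 16.0
tool_pos: [0.5234, -0.0256, 0.0965]
tcp_rot: [0.649, 1.473, -0.645]
wrist_force: [6.0, -0.5, -12.7]
grip_width: 0.0128
```

```bash
python3 - <<'E'
from h import *
for i in range(2):
    p,R,s=cur();print(p,yawof(R),s["wrist_force"],s["moment"])
    f=eyes.grab_frame("wrist")
cv2.imwrite("pics/w7.png",cv2.resize(f["image"][150:290,180:330],None,fx=4,fy=4,interpolation=cv2.INTER_CUBIC))
f=eyes.grab_frame("side")
cv2.imwrite("pics/s7.png",cv2.resize(f["image"][150:230,270:350],None,fx=7,fy=7,interpolation=cv2.INTER_CUBIC))
E
```

```text
[ 0.5234321  -0.02562612  0.09652361] 0.7427780778016375 [  6.04511996  -0.52266219 -12.71986003] [-0.08524107 -1.14473403 -0.00958214]
[ 0.52341416 -0.02560029  0.09651681] 0.7419409800613923 [  6.85531262  -0.34265204 -12.95625854] [-0.0917047  -1.21139008 -0.03586784]
```

View pics/w7.png

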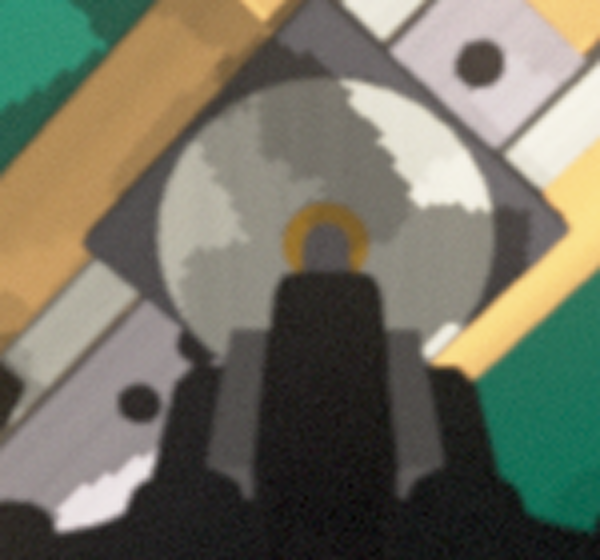

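View pics/s7.png

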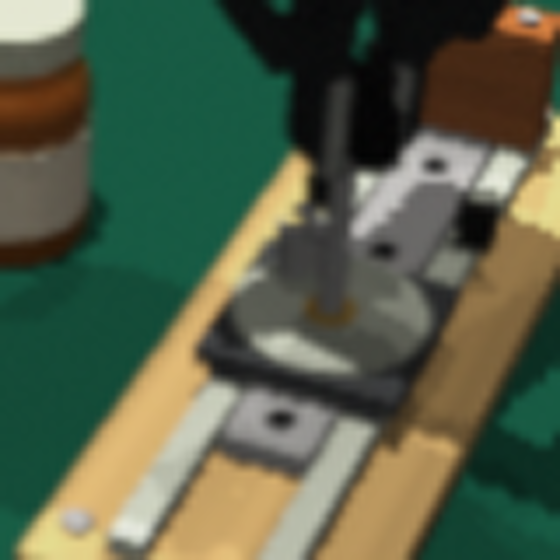

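>>> apply_moves:
  increments:
    - [[0,0,0],[0.5,0,0],1]
    - [[0,0,0],[1,0,0],1]
    - [[0,0,0],[1.5,0,0],1]
    - [[0,0,0],[2,0,0],1]
    - [[0,0,0],[2.5,0,0],1]
    - [[0,0,0],[3,0,0],1]
    - [[0,0,0],[3.2,0,0],1]
    - [[0,0,0],[3.2,0,0],1]
    - [[0,0,0],[3.2,0,0],1]
    - [[0,0,0],[3.2,0,0],1]

```text
clock: 17.15
tool_pos: [0.5234, -0.0256, 0.0935]
tcp_rot: [0.647, 1.474, -0.644]
wrist_force: [6.1, 0.2, -11.3]
grip_width: 0.0132
```

```bash
python3 - <<'E'
from h import *
for i in range(2):
    p,R,s=cur();print(p,yawof(R),s["wrist_force"],s["moment"])
    f=eyes.grab_frame("side")
E
```

```text
[ 0.52344332 -0.02562164  0.09347735] 0.7444079326680725 [  6.14501033   0.24285865 -11.26350228] [-0.05138162 -1.10773293 -0.00736763]
[ 0.5234369  -0.02561358  0.0934693 ] 0.7443939614802583 [  5.22890386  -0.29212899 -11.82166232] [-0.13675048 -1.03747441  0.0013722 ]
```

>>> apply_moves:
  increments:
    - [[0,0,0],[0.4,0,0],1]
    - [[0,0,0],[0.8,0,0],1]
    - [[0,0,0],[1.2,0,0],1]
    - [[0,0,0],[1.5,0,0],1]
    - [[0,0,0],[1.5,0,0],1]
    - [[0,0,0],[1.5,0,0],1]
    - [[0,0,0],[1.5,0,0],1]
    - [[0,0,0],[1.5,0,0],1]
    - [[0,0,0],[1.5,0,0],1]
    - [[0,0,0],[1.5,0,0],1]

```text
clock: 18.25
tool_pos: [0.5234, -0.0256, 0.092]
tcp_rot: [0.647, 1.474, -0.644]
wrist_force: [5.3, -0.1, -10.8]
grip_width: 0.0129
```

```bash
python3 - <<'E'
from h import *
for i in range(3):
    p,R,s=cur();print(p,yawof(R),s["wrist_force"],s["moment"])
    f=eyes.grab_frame("side")
E
```

```text
[ 0.52343727 -0.02561373  0.09202948] 0.7444285220635252 [  5.33778033  -0.13484161 -10.75274477] [-0.10011095 -1.02396166 -0.01242236]
[ 0.52345828 -0.02563979  0.09206188] 0.744434445437292 [ 6.03692121e+00  1.53972922e-03 -1.16074589e+01] [-0.10377158 -1.02390079  0.01645737]
[ 0.52348247 -0.0256415   0.09207098] 0.744403163477379 [  5.67415766   0.53020619 -11.57006803] [-0.1642746  -1.09930785 -0.01268059]
```

>>> apply_moves:
  increments:
    - [[0,0,0],[0.3,0,0],1]
    - [[0,0,0],[0.6,0,0],1]
    - [[0,0,0],[0.9,0,0],1]
    - [[0,0,0],[1.2,0,0],1]
    - [[0,0,0],[1.5,0,0],1]
    - [[0,0,0],[1.5,0,0],1]
    - [[0,0,0],[1.5,0,0],1]
    - [[0,0,0],[1.5,0,0],1]
    - [[0,0,0],[1.5,0,0],1]
    - [[0,0,0],[1.5,0,0],1]

```text
clock: 19.4
tool_pos: [0.5235, -0.0258, 0.0916]
tcp_rot: [0.647, 1.474, -0.644]
wrist_force: [4.8, 2.6, -10.1]
grip_width: 0.0129
```

```bash
python3 - <<'E'
from h import *
for i in range(3):
    p,R,s=cur();print(p,yawof(R),s["wrist_force"],s["moment"])
    f=eyes.grab_frame("side")
cv2.imwrite("pics/s8.png",cv2.resize(f["image"][150:230,270:350],None,fx=7,fy=7,interpolation=cv2.INTER_CUBIC))
E
```

```text
[ 0.52350271 -0.02577899  0.09158977] 0.7446102192535928 [  4.8439751    2.58965652 -10.07229097] [ 0.37076439 -0.96451384 -0.03211618]
[ 0.52349134 -0.02578036  0.09160297] 0.7446724190525463 [  4.77843676   1.94261388 -11.23803374] [ 0.38482891 -0.94952498 -0.0123221 ]
[ 0.52350741 -0.02574693  0.09160352] 0.7446594742427547 [  4.97617507   1.72295671 -10.96877124] [ 0.37920336 -0.94520475  0.00751369]
```

View pics/s8.png

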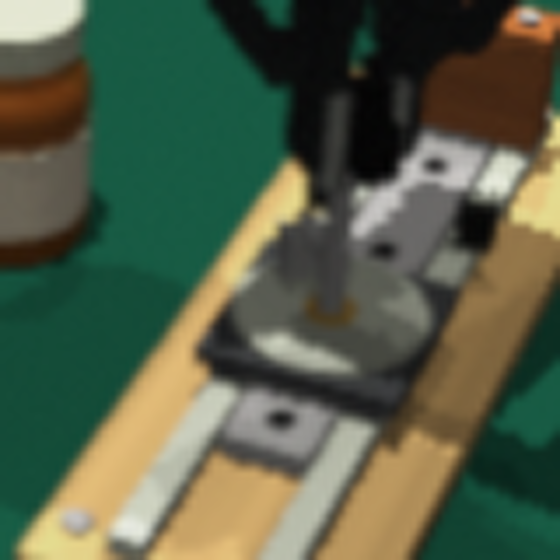

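>>> apply_moves:
  increments:
    - [[0,0,0],[0.2,0,0],1]
    - [[0,0,0],[0.4,0,0],1]
    - [[0,0,0],[0.6,0,0],1]
    - [[0,0,0],[0.6,0,0],1]
    - [[0,0,0],[0.6,0,0],1]
    - [[0,0,0],[0.6,0,0],1]
    - [[0,0,0],[0.6,0,0],1]
    - [[0,0,0],[0.6,0,0],1]
    - [[0,0,0],[0.6,0,0],1]
    - [[0,0,0],[0.6,0,0],1]

```text
clock: 20.55
tool_pos: [0.5236, -0.0258, 0.0915]
tcp_rot: [0.647, 1.474, -0.645]
wrist_force: [4.6, 3.6, -8.5]
grip_width: 0.0133
```

```bash
python3 - <<'E'
from h import *
for i in range(2):
    p,R,s=cur();print(p,yawof(R),R.as_matrix()[:,0],s["wrist_force"],s["moment"],s["joint_efforts"].round(2))
    f=eyes.grab_frame("wrist")
cv2.imwrite("pics/w9.png",f["image"])
E
```

```text
[ 0.52357686 -0.0258191   0.09149499] 0.7447370840537075 [-7.89337409e-04  1.68461863e-03 -9.99998270e-01] [ 4.57748011  3.615103   -8.54841927] [ 0.63020873 -0.69105431 -0.01529903] [-1.990e+00 -3.727e+01 -3.021e+01 -1.020e+00  7.800e-01 -1.000e-02]
[ 0.52354896 -0.02583993  0.09148067] 0.7447144729423942 [-8.85759516e-04  1.69437775e-03 -9.99998172e-01] [ 3.2834535   3.75442596 -8.97064063] [ 0.65389659 -0.74709552 -0.07201688] [-1.990e+00 -3.727e+01 -3.021e+01 -1.020e+00  7.800e-01 -1.000e-02]
```

View pics/w9.png

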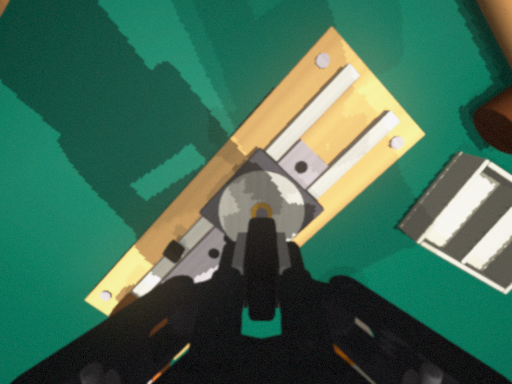

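>>> apply_moves:
  increments:
    - [[0,0,0],[0.4,0,0],1]
    - [[0,0,0],[0.8,0,0],1]
    - [[0,0,0],[1.2,0,0],1]
    - [[0,0,0],[1.2,0,0],1]
    - [[0,0,0],[1.2,0,0],0.7]
    - [[0,0,0],[1.2,0,0],0.5]
    - [[0,0,0],[1.2,0,0],0.3]
    - [[0,0,0],[1.2,0,0],0]
    - [[0,0,0],[1.2,0,0],0]
    - [[0,0,0],[1.2,0,0],0]
  grip_force: 30

```text
clock: 21.65
tool_pos: [0.5241, -0.0268, 0.0909]
tcp_rot: [0.645, 1.472, -0.645]
wrist_force: [1.2, 0.2, 0.8]
grip_width: 0.0426
```

```bash
python3 - <<'E'
from h import *
f=eyes.grab_frame("wrist");cv2.imwrite("pics/w10.png",f["image"])
p,R,s=cur();print(p,yawof(R),s["wrist_force"],s["moment"],s["grip_width"])
E
```

```text
[ 0.52401621 -0.02678174  0.09082447] 0.7449191938412315 [0.61059277 0.28484306 0.45950355] [0.01330177 0.00926265 0.01173964] 0.04274905856588005
```

View pics/w10.png

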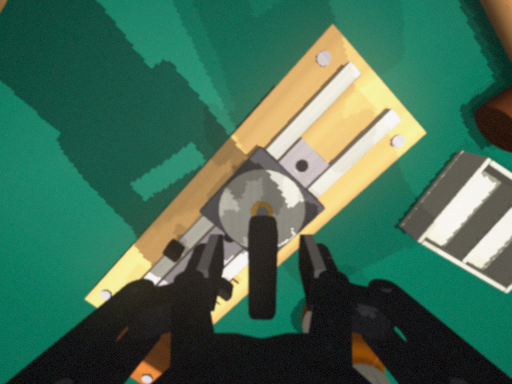

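>>> apply_moves:
  increments:
    - [[0,0,0],[-4,0,0],0]
    - [[0,0,0],[-12,0,0],0]
    - [[0,0,0],[-22,0,0],0]
    - [[0,0,0],[-35,0,0],0]
    - [[0,0,0],[-50,0,0],0]
    - [[0,0,0],[-65,0,0],0]
    - [[0,0,0],[-80,0,0],0]
    - [[0,0,0],[-92,0,0],0]
    - [[0,0,0],[-99,0,0],0]
    - [[0,0,0],[-100,0,0],0]

```text
clock: 22.7
tool_pos: [0.5245, -0.0267, 0.1919]
tcp_rot: [0.645, 1.471, -0.645]
wrist_force: [-0.0, 0.8, -0.7]
grip_width: 0.0426
```

```bash
python3 - <<'E'
from h import *
f=eyes.grab_frame("wrist");cv2.imwrite("pics/w11.png",cv2.resize(f["image"][100:270,150:380],None,fx=3,fy=3,interpolation=cv2.INTER_CUBIC))
f=eyes.grab_frame("side");cv2.imwrite("pics/s11.png",cv2.resize(f["image"][140:240,265:365],None,fx=6,fy=6,interpolation=cv2.INTER_CUBIC))
p,R,s=cur();print(p,yawof(R));plan([.5213,-.2214,.19],-.0126)
E
```

```text
[ 0.52374153 -0.02656189  0.19042972] 0.7449977558671627
turn [ 7.576e-01 -3.000e-04  5.000e-04] shift [   0.4 -133.9  141.6]
```

View pics/w11.png

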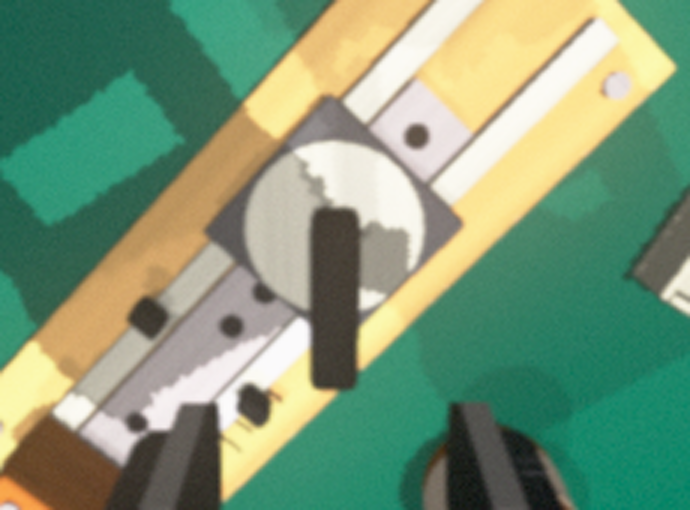

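View pics/s11.png

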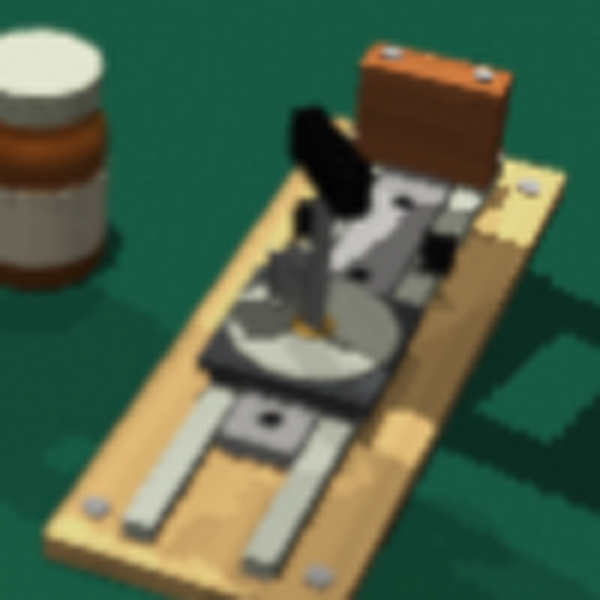

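>>> apply_moves:
  increments:
    - [[0.05,0,0],[0,-8,8],0.5]
    - [[0.13,0,0],[0,-24,25],1]
    - [[0.22,0,0],[0,-40,43],1]
    - [[0.31,0,0],[0,-57,60],1]
    - [[0.4,0,0],[0,-74,78],1]
    - [[0.5,0,0],[0,-91,96],1]
    - [[0.6,0,0],[0,-108,114],1]
    - [[0.69,0,0],[0,-122,129],1]
    - [[0.74,0,0],[0,-131,139],1]
    - [[0.758,0,0],[0,-134,142],1]

```text
clock: 23.8
tool_pos: [0.5213, -0.2232, 0.1901]
tcp_rot: [1.221, 1.202, -1.222]
wrist_force: [-0.2, 0.1, -0.2]
grip_width: 0.0001
```

```bash
python3 - <<'E'
from h import *
f=eyes.grab_frame("wrist");cv2.imwrite("pics/w12.png",f["image"])
p,R,s=cur();print(p,yawof(R),s["grip_width"],s["qpos"]);plan([.5213,-.2214,.05],-.0126)
E
```

```text
[ 0.52135444 -0.22294409  0.19018003] -0.015667596346539508 -0.0004573544502636905 [-6.03922291e-01  9.39021271e-02  1.80713990e+00 -1.83786021e-04
  1.24141556e+00 -5.88195036e-01]
turn [-0.0031 -0.0003  0.0008] shift [140.2   0.   -1.5]
```

View pics/w12.png

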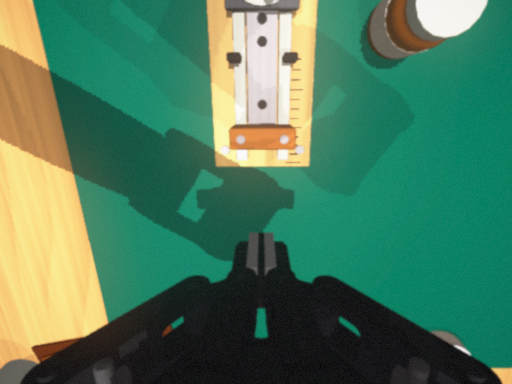

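>>> apply_moves:
  increments:
    - [[0,0,0],[8,0,0],1]
    - [[0,0,0],[24,0,0],1]
    - [[0,0,0],[42,0,0],1]
    - [[0,0,0],[60,0,0],1]
    - [[0,0,0],[78,0,0],1]
    - [[0,0,0],[96,0,0],1]
    - [[0,0,0],[114,0,0],1]
    - [[0,0,0],[130,0,0],1]
    - [[0,0,0],[138,0,0],1]
    - [[0,0,0],[140,0,0],1]

```text
clock: 24.85
tool_pos: [0.521, -0.2209, 0.0491]
tcp_rot: [1.218, 1.206, -1.219]
wrist_force: [-0.7, -0.0, -0.3]
grip_width: 0.0003
```

```bash
python3 - <<'E'
from h import *
f=eyes.grab_frame("wrist");cv2.imwrite("pics/w13.png",f["image"])
p,R,s=cur();print(p,yawof(R),s["wrist_force"])
E
```

```text
[ 0.52137002 -0.22136691  0.04979121] -0.012611090332862828 [-0.23758352 -0.43463345 -0.23640057]
```

View pics/w13.png

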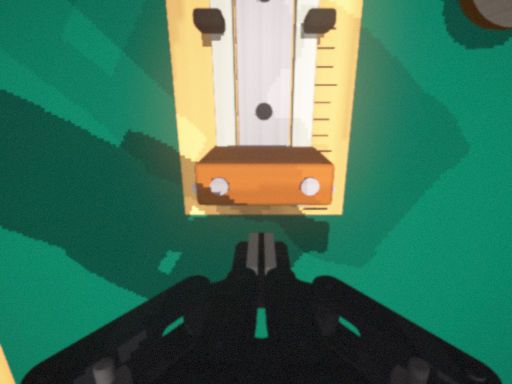

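>>> apply_moves:
  increments:
    - [[0,0,0],[0,0,-4],1]
    - [[0,0,0],[0,0,-8],1]
    - [[0,0,0],[0,0,-11],1]
    - [[0,0,0],[0,0,-14],1]
    - [[0,0,0],[0,0,-17],1]
    - [[0,0,0],[0,0,-21],1]
    - [[0,0,0],[0,0,-26],1]
    - [[0,0,0],[0,0,-32],1]
    - [[0,0,0],[0,0,-38],1]
    - [[0,0,0],[0,0,-44],1]

```text
clock: 25.9
tool_pos: [0.5224, -0.1777, 0.0508]
tcp_rot: [1.218, 1.202, -1.219]
wrist_force: [-1.4, -3.4, -0.5]
grip_width: -0.0
```

```bash
python3 - <<'E'
from h import *
f=eyes.grab_frame("wrist");cv2.imwrite("pics/w14.png",f["image"])
p,R,s=cur();print(p,yawof(R),s["wrist_force"])
E
```

```text
[ 0.52236604 -0.1767083   0.05074917] -0.012618674264635388 [ 0.03362787 -0.74014765  0.81334214]
```

View pics/w14.png

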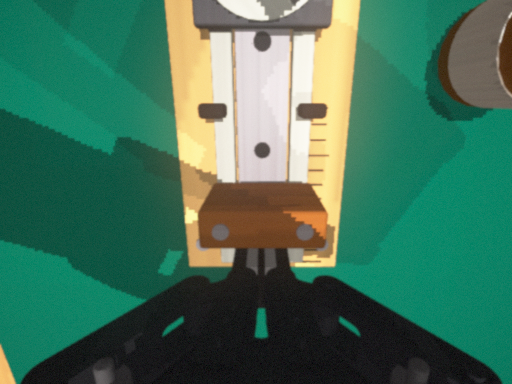

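>>> apply_moves:
  increments:
    - [[0,0,0],[0,0,-2],1]
    - [[0,0,0],[0,0,-5],1]
    - [[0,0,0],[0,0,-8],1]
    - [[0,0,0],[0,0,-11],1]
    - [[0,0,0],[0,0,-14],1]
    - [[0,0,0],[0,0,-17],1]
    - [[0,0,0],[0,0,-20],1]
    - [[0,0,0],[0,0,-23],1]
    - [[0,0,0],[0,0,-26],1]
    - [[0,0,0],[0,0,-28],1]

```text
clock: 26.95
tool_pos: [0.5227, -0.1496, 0.0507]
tcp_rot: [1.219, 1.203, -1.219]
wrist_force: [-0.2, -3.7, 1.3]
grip_width: 0.0002
```

```bash
python3 - <<'E'
from h import *
f=eyes.grab_frame("wrist");cv2.imwrite("pics/w15.png",f["image"])
p,R,s=cur();print(p,yawof(R),s["wrist_force"])
E
```

```text
[ 0.52273637 -0.14928459  0.05073126] -0.012752701258163048 [-0.75115704 -1.53090414  0.68596187]
```

View pics/w15.png

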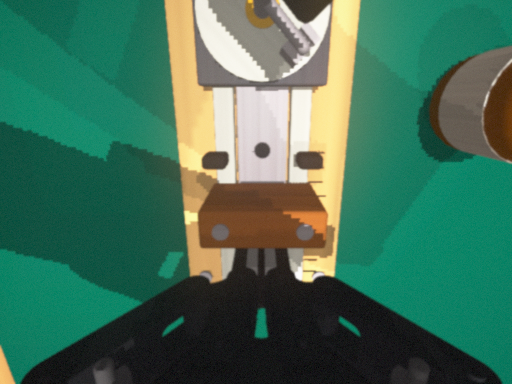

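>>> apply_moves:
  increments:
    - [[0,0,0],[0,0,-1.5],1]
    - [[0,0,0],[0,0,-3],1]
    - [[0,0,0],[0,0,-4],1]
    - [[0,0,0],[0,0,-5],1]
    - [[0,0,0],[0,0,-6],1]
    - [[0,0,0],[0,0,-7],1]
    - [[0,0,0],[0,0,-8],1]
    - [[0,0,0],[0,0,-8.5],1]
    - [[0,0,0],[0,0,-9],1]
    - [[0,0,0],[0,0,-9.5],1]

```text
clock: 28.0
tool_pos: [0.5228, -0.1404, 0.0507]
tcp_rot: [1.219, 1.203, -1.219]
wrist_force: [0.1, -2.2, 1.1]
grip_width: -0.0
```

```bash
python3 - <<'E'
from h import *
f=eyes.grab_frame("wrist");cv2.imwrite("pics/w16.png",f["image"])
p,R,s=cur();print(p,yawof(R),s["wrist_force"])
E
```

```text
[ 0.52284118 -0.14027239  0.05075159] -0.0129731405652615 [ 0.69923225 -2.36568409  2.37797026]
```

View pics/w16.png

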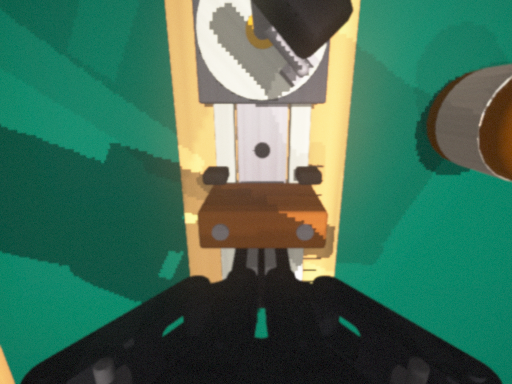

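Nearly touching the buffers; push slowly until the force rises.

>>> apply_moves:
  increments:
    - [[0,0,0],[0,0,-0.5],1]
    - [[0,0,0],[0,0,-1],1]
    - [[0,0,0],[0,0,-1.5],1]
    - [[0,0,0],[0,0,-2],1]
    - [[0,0,0],[0,0,-2.5],1]
    - [[0,0,0],[0,0,-3],1]
    - [[0,0,0],[0,0,-3.5],1]
    - [[0,0,0],[0,0,-4],1]
    - [[0,0,0],[0,0,-4],1]
    - [[0,0,0],[0,0,-4],1]

```text
clock: 29.05
tool_pos: [0.5229, -0.1378, 0.0508]
tcp_rot: [1.217, 1.201, -1.22]
wrist_force: [-1.2, -8.7, -0.1]
grip_width: 0.0003
```

```bash
python3 - <<'E'
from h import *
p,R,s=cur();print(p,yawof(R),s["wrist_force"])
E
```

```text
[ 0.52288944 -0.13782416  0.05081629] -0.012651152510712377 [-1.24506874 -8.73956517 -0.12423266]
```

>>> apply_moves:
  increments:
    - [[0,0,0],[0,0,-0.4],1]
    - [[0,0,0],[0,0,-0.8],1]
    - [[0,0,0],[0,0,-1.2],1]
    - [[0,0,0],[0,0,-1.2],1]
    - [[0,0,0],[0,0,-1.2],1]
    - [[0,0,0],[0,0,-1.2],1]
    - [[0,0,0],[0,0,-1.2],1]
    - [[0,0,0],[0,0,-1.2],1]
    - [[0,0,0],[0,0,-1.2],1]
    - [[0,0,0],[0,0,-1.2],1]

```text
clock: 30.05
tool_pos: [0.5229, -0.1378, 0.0509]
tcp_rot: [1.215, 1.199, -1.22]
wrist_force: [-2.0, -14.3, -0.9]
grip_width: 0.0002
```

```bash
python3 - <<'E'
from h import *
p,R,s=cur();print(p,yawof(R),s["wrist_force"])
f=eyes.grab_frame("wrist");cv2.imwrite("pics/w17.png",f["image"])
E
```

```text
[ 0.52293151 -0.13778703  0.05087359] -0.01225320104070275 [ -1.99311353 -14.30429585  -0.88893466]
```

View pics/w17.png

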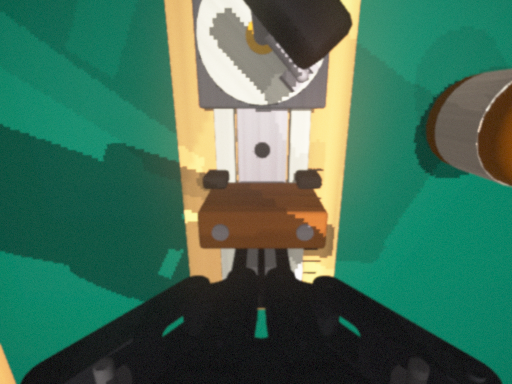

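Home: the force rises with no more motion. Back off, then lift.

>>> apply_moves:
  increments:
    - [[0,0,0],[0,0,1],1]
    - [[0,0,0],[0,0,3],1]
    - [[0,0,0],[0,0,8],1]
    - [[0,0,0],[0,0,16],1]
    - [[0,0,0],[0,0,26],1]
    - [[0,0,0],[0,0,36],1]
    - [[0,0,0],[-15,0,42],1]
    - [[0,0,0],[-40,0,44],1]
    - [[0,0,0],[-70,0,44],1]
    - [[0,0,0],[-100,0,44],1]

```text
clock: 31.1
tool_pos: [0.5223, -0.1797, 0.1528]
tcp_rot: [1.219, 1.202, -1.219]
wrist_force: [-0.0, -0.3, -0.0]
grip_width: -0.0001
```

```bash
python3 - <<'E'
from h import *
p,R,s=cur();print(p,s["wrist_force"])
ims=[]
f=eyes.grab_frame("wrist");cv2.imwrite("pics/w18.png",f["image"])
f=eyes.grab_frame("side");cv2.imwrite("pics/s18.png",cv2.resize(f["image"][110:310,190:390],None,fx=3,fy=3,interpolation=cv2.INTER_CUBIC))
f=eyes.grab_frame("top");cv2.imwrite("pics/t18.png",f["image"])
E
```

```text
[ 0.52227108 -0.17965512  0.15280586] [-0.01749497 -0.31727452 -0.01398712]
```

View pics/w18.png

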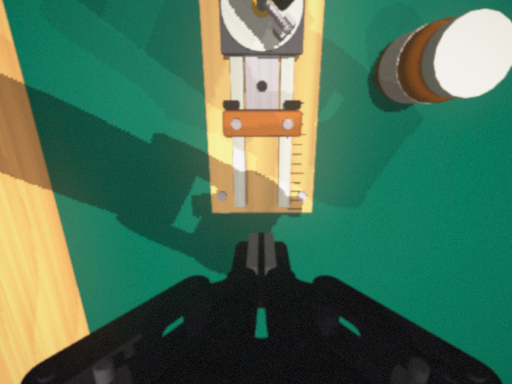

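View pics/s18.png

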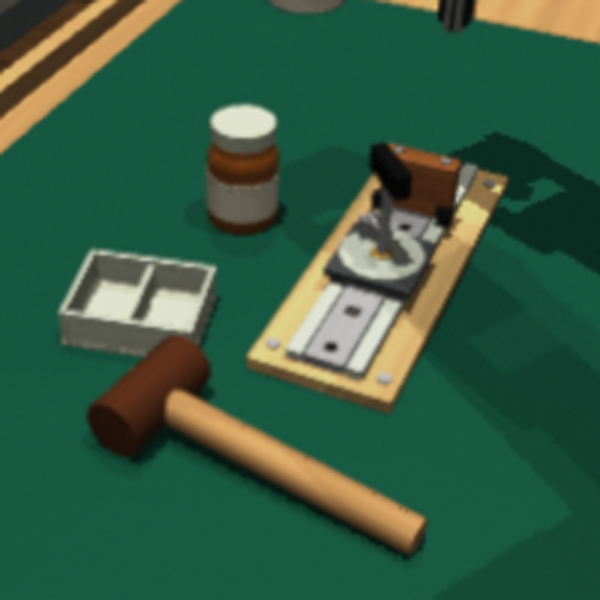

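View pics/t18.png

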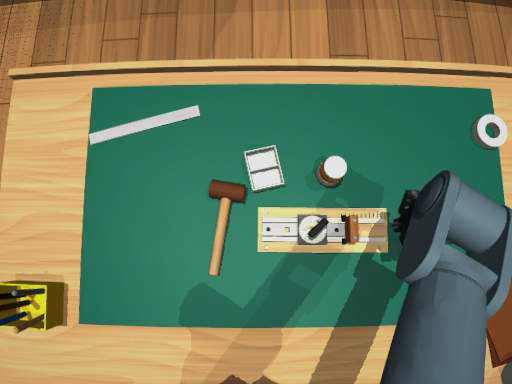

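The block sits against both buffers, the knob stays up and turned, the jar, tray and mallet have not moved, and the arm is clear of everything.

```bash
python3 - <<'E'
from h import *
for i in range(4): eyes.grab_frame("top")
s=readout.sense();print(s["clock"],abs(s["qd"]).max(),s["wrist_force"])
print(job.close_job())
E
```

```text
31.45 0.006406972670664101 [-0.98063882 -0.24693373  0.39242494]
the job is handed in; nothing more can be done
None
```

The plunger is parked in the notch and the stop block is home against its two buffers. I handed the job in at 31.5 s of the 69 s allowed, with the arm clear of everything. No verdict came back.

**Plunger:**
- I lifted it to about 6.5 mm and twisted clockwise until I felt the rest block, at about 0.2 N m.
- I backed off and raised it to about 19 mm. I then turned it over the notch and lowered it until it stopped at about 14.0 mm, the notch floor rather than the 17 mm lands.
- After I let go, the pictures showed the knob still up with the pin on the rest block.

**Stop block:** I pushed it from behind with the closed fingers at about 3 N. Once it met the buffers the force rose from 9 to 14 N without further movement. I then backed off and lifted away.

**Last checks:** The final pictures show the block against both buffers and the knob still up and turned. The jar, tray and mallet look unmoved, and the force on the tool read about zero.

**Disagreements:**
- The pictures put the notch about 0.05 rad short of where the touch put it. I used the touch value, and the pin went in without extra force.
- While lowering into the notch, the vertical force changed less than I expected. I judged that it was seated from the height, and the knob staying up after release bore that out.

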